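# Earbud case through the tray's self-closing flap

### The job

Push the blue self-closing flap of the clear acrylic tray open with one finger and, while that finger holds the flap open, push the orange earbud case in through the doorway with the other finger, far enough that the flap swings fully shut behind it. Do not pinch or lift the case and do not shove the flap open with it: it should not push on the flap before it is half-way through. Leave everything else on the shelf where it stands, and finish clear of everything.

Things in the scene. Friction and masses are not known exactly. Their poses are not given: they have to be found in the camera images.
- tray: Clear acrylic tray, no roof, fixed on the green shelf (top 100 mm above the work surface). Origin mid-doorway on the shelf top; +x leads in through the doorway, +y left, z up. White floor plate 3 mm thick, 100 mm wide, from x = -150 mm (open porch, no walls) to +195. Inside: side walls' inner faces at y = +-43 mm, end wall's at x = 189, all 40 mm above the shelf
- doorway (a point): middle of the doorway on top of the floor plate (3 mm above the tray's origin), axes as the tray's. The doorway lies across x = 0, is about 82 mm wide (y = -43 to +41), open at the top and closed only by the flap
- flap (a joint): Flap angle, rad: 0 = shut, across the doorway; grows as its right end swings into the tray, up to 1.6; it never swings outwards. Upright hinge at x = 0, y = +42 mm of the tray frame (left as the robot sees it). A damped spring shuts it from any angle in 1 to 2 s: 0.03 N m shut, 0.06 N m wide open, under 1 N at the free end. It can shut only once the case lies beyond the 80 mm arc of its end
- flap_edge (a point): middle of the blue flap's free edge, half-way up it, 80 mm from the hinge; moves with the flap. The flap is 80 mm long, 3 mm thick, 34 mm high (4 to 38 mm above the shelf)
- earbuds_mid (a point): Centre of the orange silicone earbud case: 54 mm long (x), 30 wide (y), 26 high, about 55 g, flat on the porch, centre 13 mm above the floor plate. Starts with its centre 85 to 115 mm outside the doorway, within 12 mm of the line y = -8 mm of the tray frame, long side within 0.2 rad of the tray's x. Slides freely when pushed
- earbuds: the same orange earbud case; this origin is at the centre of its underside; x along its length
- elephant: bystander on the shelf, to be left where it stands: blue ceramic elephant figurine, about 95 x 40 mm; origin at the centre of its underside; 67 mm high
- jar: bystander on the shelf, to be left where it stands: frosted glass jar with a cork stopper, 54 mm across, near the left of the tray's porch; origin at the centre of its underside; 76 mm high
- mug: bystander on the shelf, to be left where it stands: white mug, 76 mm across with a handle; origin at the centre of its underside; 85 mm high
- torch: bystander on the shelf, to be left where it stands: small pocket torch standing on end, 30 mm across, near the right of the tray's porch; origin at the centre of its underside; 86 mm high
- notebook: bystander on the shelf, to be left where it stands: red notebook, 140 x 90 mm; origin at the centre of its underside; 14 mm high
- bowl: bystander on the shelf, to be left where it stands: terracotta bowl, 110 mm across; origin at the centre of its underside; 40 mm high

How it is judged (in metres and radians):
On the way, in this order (a step that is already met when the one before it is completed fails the run):
1. a finger pushes the flap open (over 0.45 rad) while the case is still outside: its middle at least 10 mm short of the doorway (value of joint flap above 0.45 rad and contact force between the fingers and flap above 0.05 N and x of earbuds_mid in the frame of tray below -0.01 m), for 0.04 s.
2. the case's middle passes the doorway while a finger holds the flap open (over 0.7 rad) (x of earbuds_mid in the frame of tray above 0 m and value of joint flap above 0.7 rad and contact force between the fingers and flap above 0.05 N and z of earbuds_mid in the frame of tray below 0.022 m), for 0.04 s.
At the end, for the whole second after the job is handed in: the case lies flat and at rest on the tray's floor inside the walls, clear of the flap, and the flap is shut (within 0.05 rad) (x of earbuds_mid in the frame of tray between 0.06 and 0.175 m and y of earbuds_mid in the frame of tray between -0.035 and 0.035 m and z of earbuds_mid in the frame of tray between 0.013 and 0.019 m and angle between each of earbuds, elephant, jar, mug, torch, notebook, bowl's own z axis and vertical below 0.1 rad and value of joint flap below 0.05 rad and linear speed of earbuds below 0.01 m/s and contact force between earbuds and flap below 0.05 N); the robot touches nothing.
It fails at once if the case is lifted (more than 10 mm) (z of earbuds_mid in the frame of tray above 0.026 m).
It fails at once if the case is tipped up (angle between earbuds's own z axis and vertical above 0.35 rad).
It fails at once if the case is pinched or pressed hard by the fingers (over 12 N) (contact force between the fingers and earbuds above 12 N).
It fails at once if the case shoves the flap (over 0.35 N) before its middle is through the doorway (x of earbuds_mid in the frame of tray below 0 m and contact force between earbuds and flap above 0.35 N).
It fails at once if another thing on the shelf is moved more than 15 mm (distance of any of elephant, jar, mug, torch, notebook, bowl from where it was at the start of the episode above 0.015 m).
It also fails if it takes over 40 s, if anything falls off the work surface, if the arm or the gripper's body presses on something with over 40 N, if the wrist force passes 120 N, or if a joint passes its speed limit or range.

### The arm

A 6-joint arm with a two-finger parallel gripper is mounted at the origin on the work surface. World frame = base frame: x ahead of the robot, y to its left, z up, the work surface at z = 0. Lengths are in mm, angles in degrees, forces in N, time in s.
With the tool pointing down it reaches from about 375 to 900 mm from the base axis. Payload 3.1 kg.
Tool frame: the origin (TCP) lies at the very end of the fingers, on their centre line; the grasp point (between the pads) lies 19 mm behind it; z points along the fingers, x is the direction in which the jaws open and shut, and the axes are right-handed (so a half turn about z gives the same grasp; the last joint's range is limited). The gripper opens to 87 mm and grips with 3 to 60 N. Pads are 19 mm wide; open, the fingers measure 117 mm over their backs; the gripper's body (75 mm by 190 mm) begins 51 mm behind the grasp point.
Start: joints at [60.418, 30.224, 82.088, -0, 67.689, -10.227], TCP at [207.091, 589.669, 222.548] pointing down, gripper open.
Joint ranges: [-176.69, 176.69], [-43.24, 126.21], [12.49, 139.97], [-82, 262], [0, 151.66], [-163.58, 163.58]. Speed limits (degrees/s): [159.86, 159.86, 180, 180, 180, 180].

### API

Orientations are given as a 3x3 rotation matrix whose columns are the frame's x, y, z axes.
In Python, from workcell import r gives the robot as it stands.
- The arm moves only by the tool move_arm, never from a script. Its argument "steps" is one flat list of numbers, 7 for each row, row after row: the turn, a rotation vector about the tool's x, y, z in degrees, then the shift along the tool's x, y, z in m, then the finger opening in m, from 0 to 0.087. In form: [rx, ry, rz, dx, dy, dz, grip, rx, ry, rz, dx, dy, dz, grip, ...]. A call has 1 to 5 rows; each row is the pose to reach, as a shift and turn from the pose commanded when the call began, along the tool's axes at that moment; what a row does not reach only later rows make up. A row lasts 1/12 s, in which the tool goes at most 41.7 mm and 7.16 degrees, less where a joint would pass 70% of its speed; a pose out of reach is approached as far as the arm can. A call with a gripper value outside its range is refused whole. The fingers move at their own pace and stop on an object; the grip force is fixed at half the most. Time passes only in rows, so rows that repeat a pose let the fingers close. It gives the time, the measured TCP pose, the force and the opening at its end, in the units of the state.
- r.state(): the state, without advancing time (a new reading comes with each control period).
- r.get_image(name): name is "side" or "top" or "wrist"; returns a dict with "image" (480x640x3 uint8, blue, green, red), "intrinsics" (3x3 intrinsics, pixels), "dist" ([k1, k2, p1, p2, k3] as OpenCV has them; the pictures are not rectified), "rvec" (rotation vector, rad) and "tvec" (3), from world to camera coordinates, as OpenCV has them. Camera axes: x right, y down, z forward; pixel columns grow to the right and rows downward; lengths in mm; the calibration is good to about 2 mm. A picture is of the moment at which its call begins. There is no depth.
- r.close_job(): hands the job in, once; it reports no verdict.
The state is a dict: "time_s": time; "joint_pos": joint angles; "qvel": joint speeds; "effort": joint torques, N m; "position": TCP position; "eef_rot": TCP orientation; "contact_force": force on the tool from outside, world axes, zero at the start; "torque": the same for the moment, N m; "width": opening from 0.0 (shut) to 1.0 (fully open).
Only numpy, scipy, OpenCV 4.12 (cv2) and the standard library are available. Lean on these libraries where they do the work, as an engineer would, in place of code of your own. Each camera call takes 0.05 s, during which the arm holds its last target.

## Working session

There is one attempt and no reset: what is moved stays moved. The work goes in short steps, Python scripts to look and compute and a tool call to move; the robot and the scene stay as the last step left them, time stands still between calls to the robot, and variables do not carry over. Pictures are saved under pics/ and viewed, and the job is handed in when it is done.

Besides the shell and the picture viewer there is one more tool, called by a JSON object that holds its "name" and its "arguments", one argument or row to a line. move_arm: Moves the arm, as the interface text tells. Its arguments: {"type":"object","properties":{"steps":{"type":"array","items":{"type":"number"}}},"required":["steps"]}

```bash
mkdir -p pics; ls; python3 - <<'E'
from workcell import r
import cv2
print(r.state())
for n in("top","side","wrist"):
    d=r.get_image(n);cv2.imwrite(f"pics/{n}0.png",d["image"]);print(n,d["intrinsics"],d["dist"],d["rvec"],d["tvec"])
E
```

```text
pics
{'time_s': 0.0, 'joint_pos': array([ 6.04184928e+01,  3.02800379e+01,  8.21580112e+01, -7.53831726e-04,
        6.76869324e+01, -1.02291869e+01]), 'qvel': array([ 0.01855778,  0.06518749, -0.04370589,  0.1772516 ,  0.01311431,
        0.03278739]), 'effort': array([ 1.00876063e-03, -4.40035522e+01, -1.76596963e+01,  6.35118247e-02,
        5.83328353e-02, -1.89331572e-04]), 'position': array([206.73475785, 589.03566586, 221.55110601]), 'eef_rot': array([[ 3.31370225e-01,  9.43500205e-01, -1.06625682e-03],
       [ 9.43498360e-01, -3.31371728e-01, -1.90301878e-03],
       [-2.14882598e-03, -3.75407798e-04, -9.99997621e-01]]), 'contact_force': array([ 1.20795547,  0.15090058, -0.11791329]), 'torque': array([ 0.00702833, -0.0157564 , -0.01421635]), 'width': 1.0003925505538305}
top [[512.61366355   0.         321.47920374]
 [  0.         512.61366355 246.86328632]
 [  0.           0.           1.        ]] [-0.13026251  0.          0.          0.          0.        ] [ 2.19492135 -2.13390584  0.09377462] [ -19.88125382  560.65454205 1080.64208006]
side [[446.29378381   0.         317.65529758]
 [  0.         446.29378381 236.03505235]
 [  0.           0.           1.        ]] [-0.04632281  0.          0.          0.          0.        ] [ 2.45009044 -0.15629506  0.04156655] [-567.04419992  132.03334323  926.64777004]
wrist [[419.57070527   0.         323.82306595]
 [  0.         419.57070527 246.53987927]
 [  0.           0.           1.        ]] [-0.05272019  0.          0.          0.          0.        ] [-2.35225094 -1.66883787 -0.24991921] [-623.08195067  -35.59873089  391.75228576]
```

View pics/top0.png

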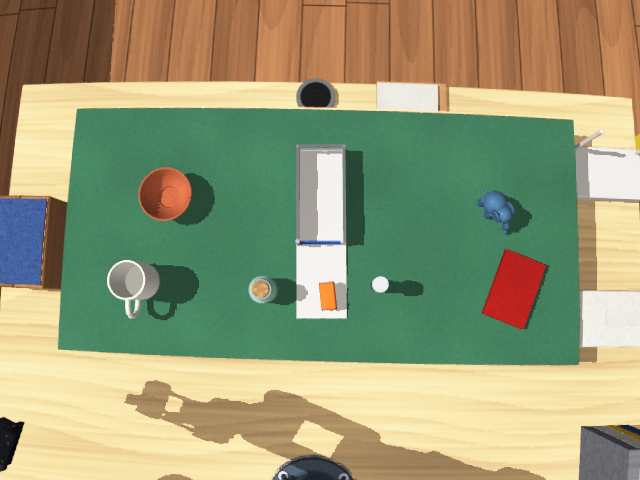

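View pics/side0.png

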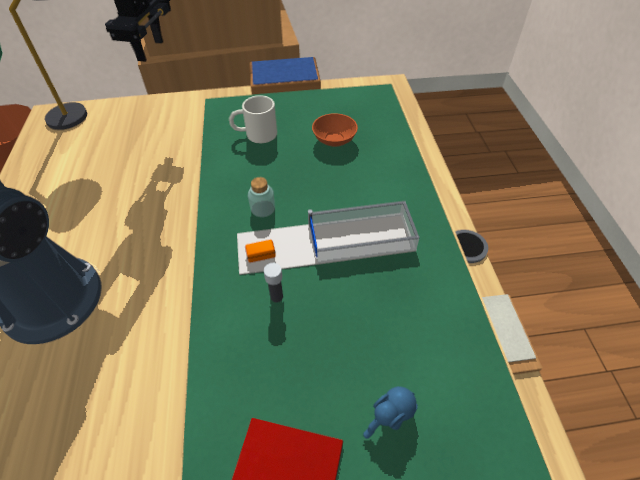

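View pics/wrist0.png

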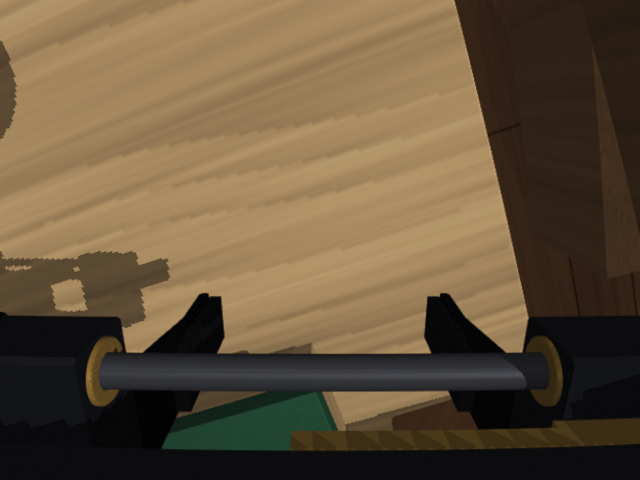

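The top view shows the porch plate at px (297–347, 244–318), the orange case at about (328, 296) and the blue flap at about (320, 243). The jar is at (262, 290) and the torch at (380, 285). The tray's inner direction points up the picture.

```bash
cat > h.py <<'E'
import numpy as np, cv2
from workcell import r
def ray(d,px):
    u=cv2.undistortPoints(np.array(px,float).reshape(-1,1,2),d["intrinsics"],d["dist"]).reshape(-1,2)
    R,_=cv2.Rodrigues(np.array(d["rvec"],float)); t=np.array(d["tvec"],float).ravel()
    return -R.T@t,(R.T@np.c_[u,np.ones(len(u))].T).T
def plane(d,px,z):
    c,v=ray(d,px); return c+v*((z-c[2])/v[:,2])[:,None]
def proj(d,P):
    return cv2.projectPoints(np.array(P,float).reshape(-1,1,3),np.array(d["rvec"],float),np.array(d["tvec"],float),d["intrinsics"],d["dist"])[0].reshape(-1,2)
def mask(d,lo,hi):
    return cv2.inRange(cv2.cvtColor(d["image"],cv2.COLOR_BGR2HSV),np.array(lo),np.array(hi))
def big(m):
    cs,_=cv2.findContours(m,cv2.RETR_EXTERNAL,cv2.CHAIN_APPROX_NONE); return max(cs,key=cv2.contourArea)
E
python3 - <<'E'
from h import *
for n in("top","side"):
    d=r.get_image(n)
    print(n,"cam",ray(d,[[320,240]])[0])
    m=mask(d,(5,180,120),(20,255,255))
    if n=="top":m[:240]=0
    else: m[:230]=0; m[265:]=0;m[:,300:]=0; m[:,:240]=0
    c=big(m); rr=cv2.minAreaRect(c); bp=cv2.boxPoints(rr); print("case px",bp.round(1).tolist(),cv2.contourArea(c))
    if n=="top":
        print(plane(d,bp,129).round(1)); 
    print("blue")
    mb=mask(d,(105,150,60),(130,255,255)); 
    if n=="top": mb[:225]=0;mb[260:]=0;mb[:,:280]=0;mb[:,360:]=0
    else: mb[:200]=0;mb[265:]=0;mb[:,:300]=0;mb[:,330:]=0
    c=big(mb);bp=cv2.boxPoints(cv2.minAreaRect(c));print(bp.round(1).tolist()); 
    if n=="top": print(plane(d,bp,138).round(1))
    mw=mask(d,(0,0,180),(180,40,255))
    if n=="top": mw[:246]=0;mw[330:]=0;mw[:,:285]=0;mw[:,360:]=0
    else: mw[:220]=0;mw[280:]=0;mw[:,:230]=0;mw[:,312:]=0
    c=big(mw);bp=cv2.boxPoints(cv2.minAreaRect(c));hull=cv2.approxPolyDP(cv2.convexHull(c),3,True).reshape(-1,2)
    print("porch",hull.tolist(),plane(d,hull,103).round(1).tolist())
    x0,y0,x1,y1=(240,225,420,330) if n=="top" else (220,160,430,310)
    cv2.imwrite(f"pics/{n}crop.png",cv2.resize(d["image"][y0-(90 if n=="top" else 0):y1,x0:x1],None,fx=3.6,fy=3.6,interpolation=cv2.INTER_CUBIC)[:600])
E
```

```text
top cam [ 451.54981191  -19.4702879  1130.59265884]
case px [[318.70001220703125, 283.5], [333.20001220703125, 281.8999938964844], [336.1000061035156, 308.20001220703125], [321.6000061035156, 309.79998779296875]] 347.5
[[479.   -2.2 129. ]
 [483.  -30.3 129. ]
 [432.  -37.4 129. ]
 [428.   -9.3 129. ]]
blue
[[301.0, 241.0], [339.0, 241.0], [339.0, 243.0], [301.0, 243.0]]
[[560.4  34.6 138. ]
 [562.5 -39.4 138. ]
 [558.5 -39.5 138. ]
 [556.5  34.5 138. ]]
porch [[345, 246], [346, 317], [297, 318], [296, 246]] [[556.6, -52.4, 103.0], [414.5, -58.0, 103.0], [409.7, 39.6, 103.0], [553.9, 46.3, 103.0]]
side cam [ 511.00525455 -552.81815228  794.30078587]
case px [[244.89999389648438, 244.89999389648438], [271.6000061035156, 239.0], [274.20001220703125, 251.10000610351562], [247.60000610351562, 257.0]] 300.0
blue
[[308.3999938964844, 217.3000030517578], [311.0, 216.8000030517578], [318.1000061035156, 254.60000610351562], [315.5, 255.10000610351562]]
porch [[308, 226], [311, 263], [275, 276], [239, 272], [238, 233]] [[557.6, 39.6, 103.0], [553.0, -53.7, 103.0], [482.9, -74.7, 103.0], [415.9, -56.8, 103.0], [415.1, 39.9, 103.0]]
```

View pics/topcrop.png

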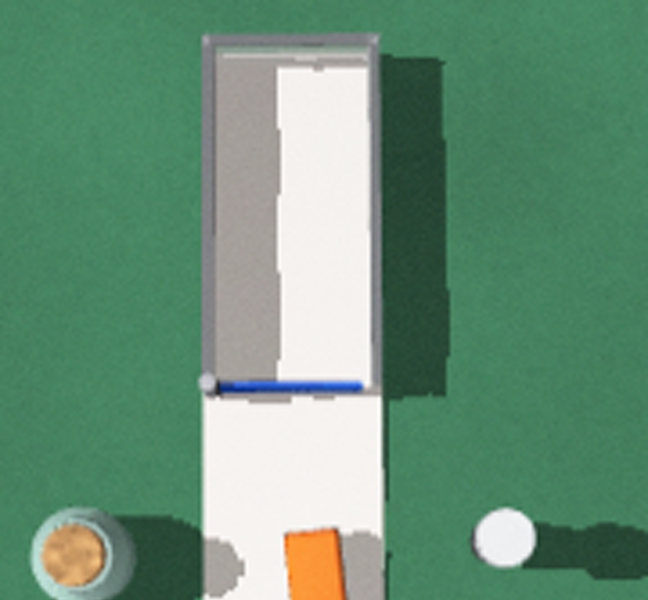

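View pics/sidecrop.png

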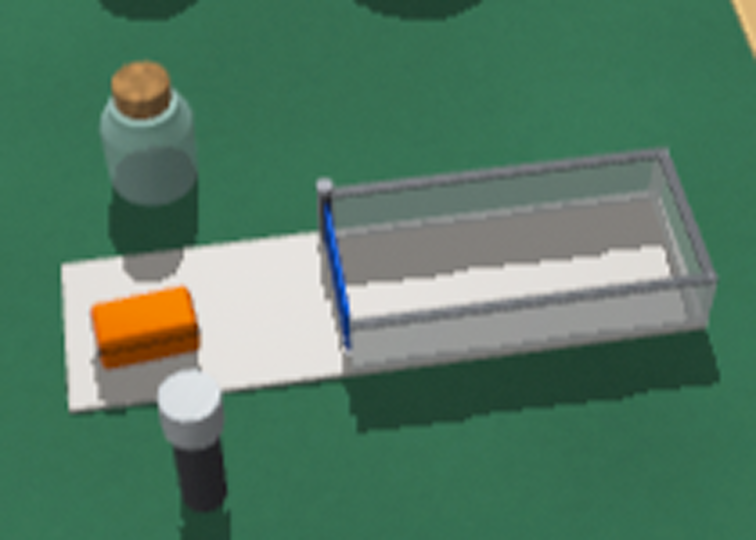

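```bash
python3 - <<'E'
from h import *
d=r.get_image("top")
W=plane(d,[[296.9,145.5],[345.3,145.5]],140); print("far rim corners",W.round(1).tolist())
# subpixel porch edges by column intensity gradient (saturation)
hsv=cv2.cvtColor(d["image"],cv2.COLOR_BGR2HSV); s=hsv[...,1].astype(float)
L=[];Rr=[]
for y in range(256,314,3):
    row=s[y]
    # cross of level 75
    for x in range(288,305):
        if row[x]>75>=row[x+1]: L.append([x+(row[x]-75)/(row[x]-row[x+1]),y])
    for x in range(340,354):
        if row[x]<=75<row[x+1]: Rr.append([x+(75-row[x])/(row[x+1]-row[x]),y])
B=[]
for x in range(302,344,3):
    for y in range(312,324):
        if s[y,x]<=75<s[y+1,x]: B.append([x,y+(75-s[y,x])/(s[y+1,x]-s[y,x])])
for n,p in(("L",L),("R",Rr),("B",B)):
    P=plane(d,p,103)[:,:2].astype(np.float32); f=cv2.fitLine(P,cv2.DIST_HUBER,0,.01,.01).ravel(); print(n,len(p),f)
# torch top (bright circle) and jar
g=mask(d,(0,0,170),(180,60,255)); g[:275]=0;g[295:]=0;g[:,:368]=0;g[:,395:]=0
c=big(g);(x,y),rad=cv2.minEnclosingCircle(c);print("torch",plane(d,[[x,y]],186),rad)
print("jar",plane(d,[[262,290]],176))
ds=r.get_image("side");print("torch side",plane(ds,[[272.5,270]],186))
for name,D in(("top",d),("side",ds)):
    print(name,proj(D,[[559,42,138],[561,-38,138],[455.5,-19.8,129]]).round(1).tolist())
E
```

```text
far rim corners [[751.5, 49.2, 140.0], [753.9, -47.2, 140.0]]
L 20 [9.9944896e-01 3.3193316e-02 4.7524600e+02 4.4705551e+01]
R 20 [ 9.9959666e-01  2.8399756e-02  4.7575531e+02 -5.7524925e+01]
B 14 [ 2.9930726e-02 -9.9955195e-01  4.0996481e+02 -9.2834692e+00]
torch [[ 479.75378101 -115.77465525  186.        ]] 8.182816505432129
jar [[462.47390417 102.33205165 176.        ]]
torch side [[ 482.86854026 -119.50605137  186.        ]]
top [[297.2, 241.6], [338.3, 241.7], [327.4, 295.8]]
side [[308.1, 213.5], [313.9, 244.8], [257.6, 246.0]]
```

```bash
cat >> h.py <<'E'
TR=np.array([560,-3.9,100.]); TY=np.radians(1.72)
Rz=lambda a:np.array([[np.cos(a),-np.sin(a),0],[np.sin(a),np.cos(a),0],[0,0,1]])
def totray(P): return (Rz(TY).T@(np.atleast_2d(P)-TR).T).T
def toworld(P): return (Rz(TY)@np.atleast_2d(P).T).T+TR
def goto(pos,yaw):
    from scipy.spatial.transform import Rotation as Ro
    s=r.state();R=s["eef_rot"];a=np.radians(yaw)
    T=np.array([[np.cos(a),np.sin(a),0],[np.sin(a),-np.cos(a),0],[0,0,-1.]])
    print("t",round(s["time_s"],2),"pos",s["position"].round(1),"yaw",np.degrees(np.arctan2(R[1,0],R[0,0])).round(2),"F",s["contact_force"].round(2),"w",round(s["width"]*87,1))
    print("row",Ro.from_matrix(R.T@T).as_rotvec(degrees=True).round(2),(R.T@(np.array(pos)-s["position"])/1000).round(4))
E
python3 -c "
from h import *
goto([468,-17,240],9)"
```

```text
t 0.35 pos [207.  589.5 222.3] yaw 70.65 F [-0.22 -0.86 -0.47] w 87.2
row [1.000e-02 3.000e-02 6.165e+01] [-0.4858  0.4472 -0.0175]
```

{"name": "move_arm", "arguments": {
  "steps": [0, 0, 61.65, -0.486, 0.447, -0.018, 0.087, 0, 0, 61.65, -0.486, 0.447, -0.018, 0.087, 0, 0, 61.65, -0.486, 0.447, -0.018, 0.087, 0, 0, 61.65, -0.486, 0.447, -0.018, 0.087, 0, 0, 61.65, -0.486, 0.447, -0.018, 0.087]
}}

```text
time_s: 0.77
position: [289.6, 396.7, 228.4]
eef_rot: [[0.824, 0.567, 0.0], [0.567, -0.824, 0.0], [0.0, 0.0, -1.0]]
contact_force: [2.2, 0.5, -0.3]
width: 0.998
```

```bash
python3 -c "
from h import *
goto([468,-17,240],9)"
```

```text
t 0.77 pos [289.6 396.7 228.4] yaw 34.54 F [ 2.23  0.54 -0.3 ] w 86.8
row [ 0.   -0.03 25.54] [-0.0876  0.442  -0.0116]
```

{"name": "move_arm", "arguments": {
  "steps": [0, 0, 25.5, -0.088, 0.442, -0.012, 0.087, 0, 0, 25.5, -0.088, 0.442, -0.012, 0.087, 0, 0, 25.5, -0.088, 0.442, -0.012, 0.087, 0, 0, 25.5, -0.088, 0.442, -0.012, 0.087, 0, 0, 25.5, -0.088, 0.442, -0.012, 0.087]
}}

```text
time_s: 1.18
position: [373.1, 205.7, 234.2]
eef_rot: [[0.987, 0.16, 0.001], [0.16, -0.987, 0.0], [0.001, -0.0, -1.0]]
contact_force: [1.3, 1.0, -0.1]
width: 1.001
```

```bash
python3 -c "
from h import *
goto([468,-17,240],9)"
```

```text
t 1.18 pos [373.1 205.7 234.2] yaw 9.21 F [ 1.26  1.01 -0.13] w 87.1
row [-0.01 -0.06  0.21] [ 0.058   0.235  -0.0058]
```

{"name": "move_arm", "arguments": {
  "steps": [0, 0, 0.2, 0.058, 0.235, -0.006, 0.087, 0, 0, 0.2, 0.058, 0.235, -0.006, 0.087, 0, 0, 0.2, 0.058, 0.235, -0.006, 0.087, 0, 0, 0.2, 0.058, 0.235, -0.006, 0.087, 0, 0, 0.2, 0.058, 0.235, -0.006, 0.087]
}}

```text
time_s: 1.6
position: [455.1, 13.9, 239.3]
eef_rot: [[0.987, 0.158, 0.001], [0.158, -0.987, -0.0], [0.001, 0.0, -1.0]]
contact_force: [1.5, 0.4, -0.1]
width: 1.001
```

{"name": "move_arm", "arguments": {
  "steps": [0, 0, 0, 0.01, 0.038, 0, 0.087, 0, 0, 0, 0.01, 0.038, 0.02, 0.087, 0, 0, 0, 0.01, 0.038, 0.05, 0.087, 0, 0, 0, 0.01, 0.038, 0.05, 0.087]
}}

```text
time_s: 1.93
position: [467.6, -20.2, 185.3]
eef_rot: [[0.988, 0.156, -0.009], [0.156, -0.988, 0.003], [-0.008, -0.004, -1.0]]
contact_force: [-0.7, 0.1, -0.3]
width: 0.997
```

```bash
python3 - <<'E'
from h import *
goto([468,-17,116],9)
for n in("top","side","wrist"):
    d=r.get_image(n);im=d["image"]
    if n=="top": im=cv2.resize(im[130:330,220:420],None,fx=3,fy=3,interpolation=3)
    if n=="side": im=cv2.resize(im[120:320,190:430],None,fx=3,fy=3,interpolation=3)
    cv2.imwrite(f"pics/{n}1.png",im)
E
```

```text
t 1.93 pos [467.6 -20.2 185.3] yaw 9.0 F [-0.66  0.12 -0.28] w 86.7
row [-0.22  0.47  0.  ] [ 0.0015 -0.0028  0.0693]
```

View pics/top1.png

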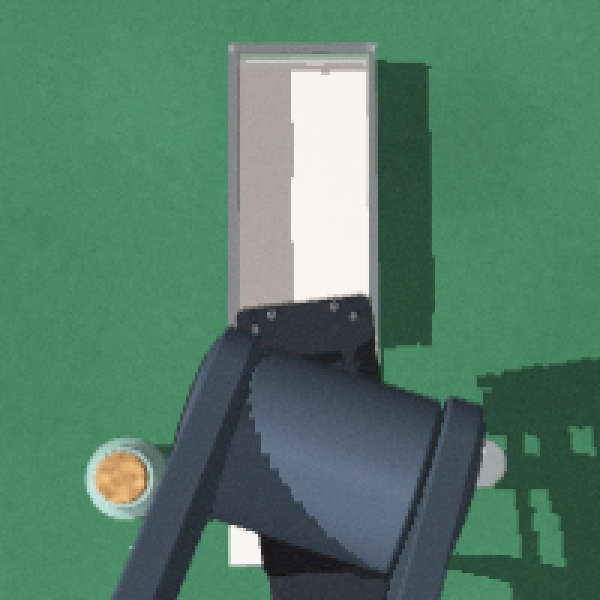

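View pics/side1.png

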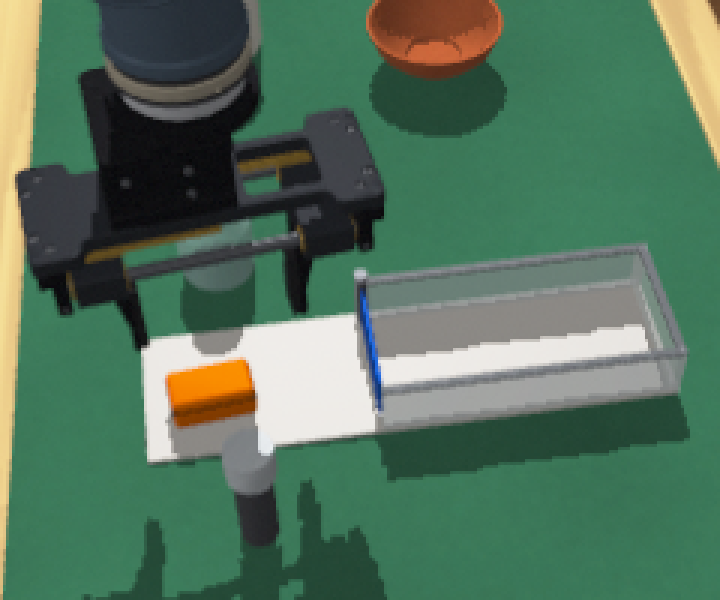

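View pics/wrist1.png

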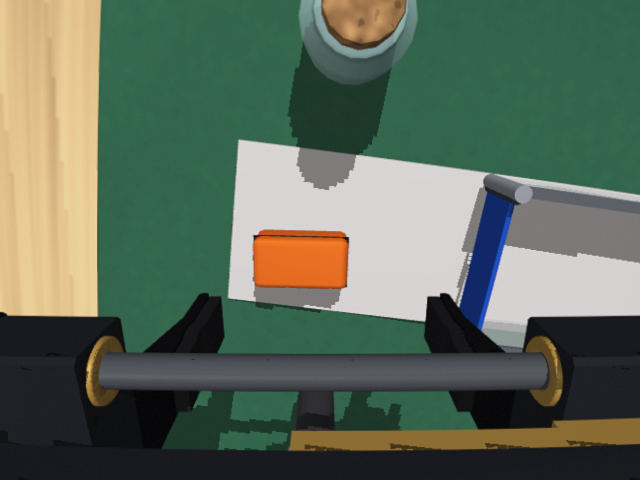

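The wrist view shows the case top at px (254–348, 236–288), nearly parallel to the jaw axis. The side view shows the fingers straddling it with the body well clear of the torch. I'll cross-check the case pose with this view.

```bash
python3 - <<'E'
from h import *
d=r.get_image("wrist")
m=mask(d,(5,180,150),(20,255,255)); c=big(m)
bp=cv2.boxPoints(cv2.minAreaRect(c));print(bp.round(1).tolist());P=plane(d,bp,129);print(P.round(1).tolist(),P.mean(0).round(1), totray(P.mean(0)).round(1))
h=plane(d,[[520,193]],140);print("post",h,totray(h))
e=plane(d,[[238,140],[229,299]],103);print("porch front corners",totray(e))
print(proj(d,[[467.6,-20.2,185.3]]))
ds=r.get_image("side"); print("tcp side",proj(ds,[[467.6,-20.2,185.3],[467.6-43,-27,185],[467.6+43,-13.5,185]]))
E
```

```text
[[251.0, 285.20001220703125], [252.10000610351562, 234.60000610351562], [345.29998779296875, 236.8000030517578], [344.20001220703125, 287.29998779296875]]
[[430.5, -37.0, 129.0], [427.8, -7.0, 129.0], [478.6, -0.0, 129.0], [483.2, -29.7, 129.0]] [455.  -18.4 129. ] [[-105.4  -11.4   29. ]]
post [[561.92986147  40.38107371 140.        ]] [[ 3.25809523 44.2031975  40.        ]]
porch front corners [[-148.61654455   48.509452      3.        ]
 [-147.32143301  -52.02268825    3.        ]]
[[318.53489716 312.51757191]]
tcp side [[260.78413937 226.24101872]
 [236.91933126 231.63637525]
 [284.30296652 221.19501681]]
```

{"name": "move_arm", "arguments": {
  "steps": [0, 0, 0, 0.0, -0.003, 0.035, 0.087, 0, 0, 0, 0.0, -0.003, 0.06, 0.087, 0, 0, 0, 0.0, -0.003, 0.069, 0.087, 0, 0, 0, 0.0, -0.003, 0.069, 0.087]
}}

```text
time_s: 2.52
position: [469.3, -16.3, 119.2]
eef_rot: [[0.987, 0.16, -0.003], [0.16, -0.987, 0.001], [-0.002, -0.001, -1.0]]
contact_force: [0.3, -0.3, 0.1]
width: 0.999
```

```bash
python3 - <<'E'
from h import *
goto([467,-17.5,115],9)
d=r.get_image("wrist");cv2.imwrite("pics/wrist2.png",d["image"])
d=r.get_image("side");cv2.imwrite("pics/side2.png",cv2.resize(d["image"][120:320,190:430],None,fx=3,fy=3,interpolation=3))
E
```

```text
t 2.52 pos [469.3 -16.3 119.2] yaw 9.19 F [ 0.27 -0.34  0.11] w 86.9
row [-0.06  0.14  0.19] [-0.0025  0.0008  0.0042]
```

View pics/wrist2.png

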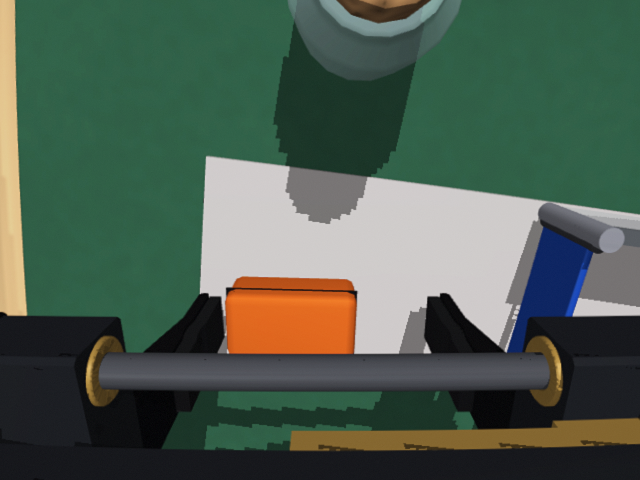

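View pics/side2.png

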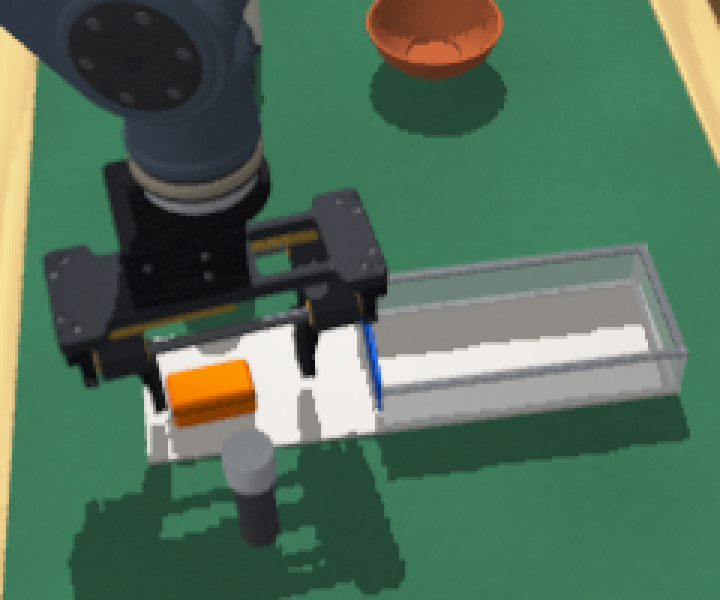

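The case is between the fingers with a gap of about 3 mm behind it, at px (228–356, 290) in the wrist view. The lead finger is short of the flap, so I'll start the push.

{"name": "move_arm", "arguments": {
  "steps": [0, 0, 0, 0.004, 0.0, 0.004, 0.084, 0, 0, 0, 0.012, 0.0005, 0.004, 0.082, 0, 0, 0, 0.02, 0.001, 0.004, 0.082, 0, 0, 0, 0.028, 0.0015, 0.004, 0.082, 0, 0, 0, 0.036, 0.002, 0.004, 0.082]
}}

```text
time_s: 3.03
position: [507.5, -13.2, 116.5]
eef_rot: [[0.987, 0.159, 0.001], [0.159, -0.987, -0.0], [0.001, 0.001, -1.0]]
contact_force: [-0.5, -0.3, -0.1]
width: 0.943
```

```bash
cat > look.py <<'E'
from h import *
import sys
k=sys.argv[1]
goto([467,-17.5,115],9)
d=r.get_image("wrist");d2=r.get_image("side");d3=r.get_image("top")
a=cv2.resize(d["image"],(400,300)); b=cv2.resize(d2["image"][180:280,220:353],(400,300),interpolation=3)
c=cv2.resize(d3["image"][140:290,240:390],(300,300),interpolation=3)
cv2.imwrite(f"pics/l{k}.png",np.vstack([np.hstack([a,b]),np.hstack([c,np.zeros((300,500,3),np.uint8)])]))
for n,D in(("wrist",d),("side",d2)):
    m=mask(D,(5,180,120),(20,255,255)); 
    if n=="side": m[:200]=0;m[:,:225]=0;m[300:]=0
    cs=[q for q in cv2.findContours(m,0,1)[0] if cv2.contourArea(q)>30]
    if not cs: continue
    q=np.vstack(cs).reshape(-1,2); P=totray(plane(D,q.astype(float),129)); print(n,"case tray min",P.min(0)[:2].round(1),"max",P.max(0)[:2].round(1))
s=r.state();print("tcp tray",totray(s["position"]).round(1))
E
python3 look.py 3
```

```text
t 3.03 pos [507.5 -13.2 116.5] yaw 9.14 F [-0.45 -0.31 -0.06] w 82.1
row [ 0.03 -0.08  0.14] [-0.0407 -0.0022  0.0014]
wrist case tray min [-94.5 -22.7] max [-40.5  15.7]
side case tray min [-88.6 -43.6] max [-35.7   2.4]
tcp tray [[-53.1  -7.8  16.1]]
```

View pics/l3.png

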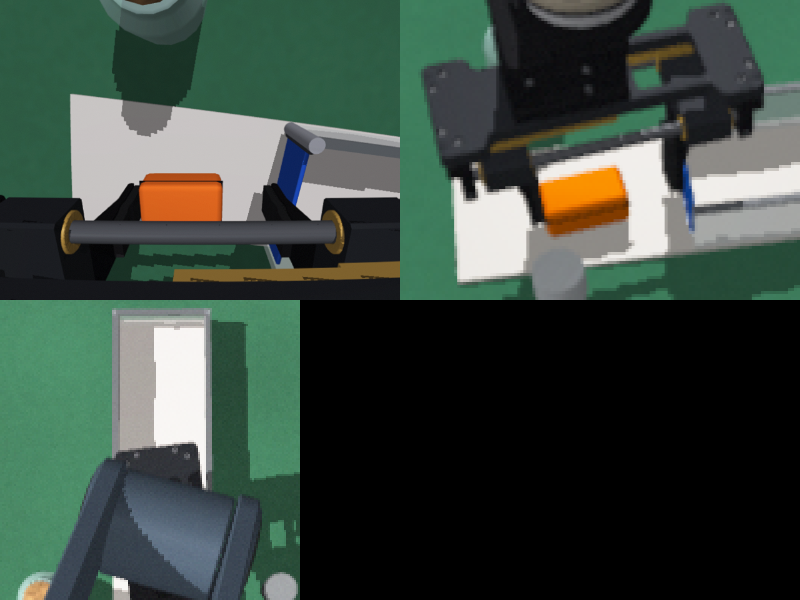

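The case is riding on the trailing finger, with its middle at about x = -67. The lead finger is just at the flap. Continuing.

{"name": "move_arm", "arguments": {
  "steps": [0, 0, 0, 0.006, 0.0, 0, 0.082, 0, 0, 0, 0.013, 0.0005, 0.001, 0.082, 0, 0, 0, 0.02, 0.001, 0.001, 0.082, 0, 0, 0, 0.027, 0.0015, 0.001, 0.082, 0, 0, 0, 0.034, 0.002, 0.001, 0.082]
}}

```text
time_s: 3.6
position: [539.9, -9.7, 114.6]
eef_rot: [[0.987, 0.159, -0.001], [0.159, -0.987, 0.0], [-0.001, -0.0, -1.0]]
contact_force: [-3.0, -0.5, -0.2]
width: 0.943
```

```bash
python3 look.py 4
```

```text
t 3.6 pos [539.9  -9.7 114.6] yaw 9.14 F [-2.98 -0.45 -0.21] w 82.1
row [-0.02  0.08  0.14] [-0.0732 -0.0038 -0.0003]
wrist case tray min [-61.6 -19. ] max [-7.9 17.8]
side case tray min [-54.4 -41.8] max [-2.   4.3]
tcp tray [[-18.6  -5.7  15. ]]
```

View pics/l4.png

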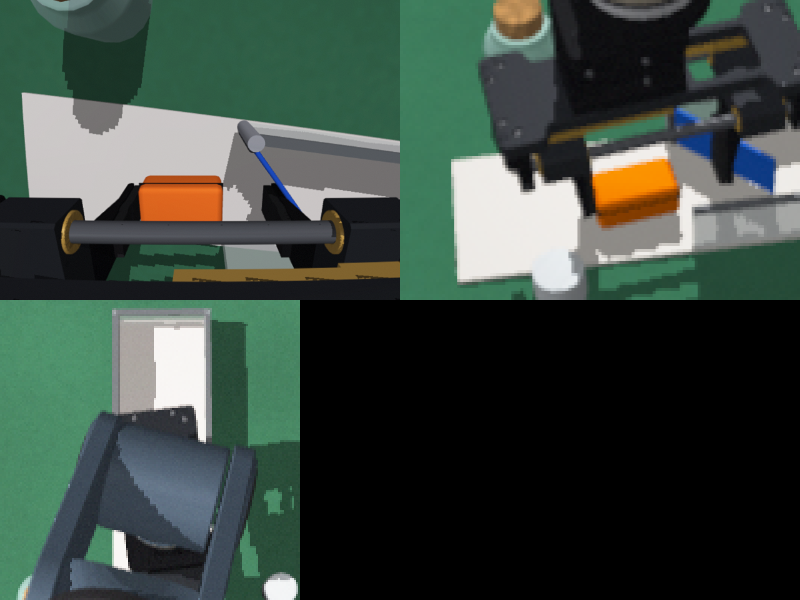

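The flap is well open on the lead finger, and the case front is still outside and clear of it. I'll carry the middle through the doorway.

{"name": "move_arm", "arguments": {
  "steps": [0, 0, 0, 0.007, 0.0, 0, 0.082, 0, 0, 0, 0.014, 0, 0, 0.082, 0, 0, 0, 0.021, 0, 0, 0.082, 0, 0, 0, 0.028, 0, 0, 0.082, 0, 0, 0, 0.034, 0, 0, 0.082]
}}

```text
time_s: 4.17
position: [574.7, -4.3, 115.0]
eef_rot: [[0.987, 0.159, 0.001], [0.159, -0.987, -0.0], [0.001, 0.0, -1.0]]
contact_force: [-0.7, -1.2, 0.1]
width: 0.941
```

```bash
python3 look.py 5
```

```text
t 4.17 pos [574.7  -4.3 115. ] yaw 9.14 F [-0.73 -1.24  0.08] w 81.8
row [ 0.02 -0.06  0.14] [-1.084e-01 -4.100e-03 -1.000e-04]
wrist case tray min [-26.7 -14.9] max [27.1 19.3]
side case tray min [-20.8 -37.5] max [31.6  9.3]
tcp tray [[14.9 -1.  15.1]]
```

View pics/l5.png

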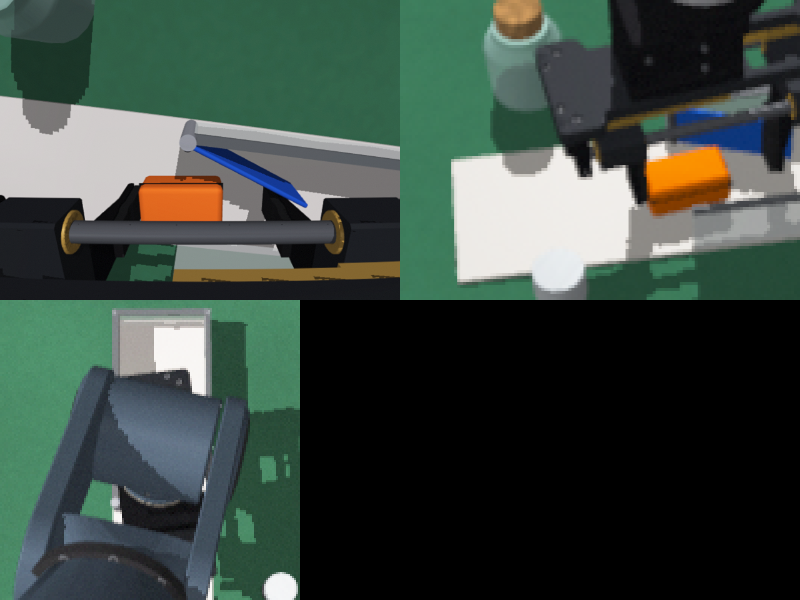

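The middle is right at the doorway and the flap is still held near its end. I'll yaw the lead finger left to hold it more securely while edging the case further in.

{"name": "move_arm", "arguments": {
  "steps": [0, 0, -2, 0.002, -0.0015, 0, 0.082, 0, 0, -4, 0.004, -0.003, 0, 0.082, 0, 0, -6, 0.006, -0.0045, 0, 0.082, 0, 0, -7, 0.008, -0.005, 0, 0.082, 0, 0, -7, 0.01, -0.005, 0, 0.082]
}}

```text
time_s: 4.73
position: [582.0, 2.3, 114.9]
eef_rot: [[0.961, 0.278, -0.001], [0.278, -0.961, 0.0], [-0.001, -0.0, -1.0]]
contact_force: [-1.5, -1.6, 0.5]
width: 0.945
```

```bash
python3 look.py 6
```

```text
t 4.73 pos [582.    2.3 114.9] yaw 16.16 F [-1.5  -1.55  0.52] w 82.2
row [-0.01  0.05  7.16] [-0.116 -0.013  0.   ]
wrist case tray min [-18.4 -13. ] max [35.2 21.7]
side case tray min [-12.7 -36.1] max [39.5 13.4]
tcp tray [[22.8  5.3 14.9]]
```

View pics/l6.png

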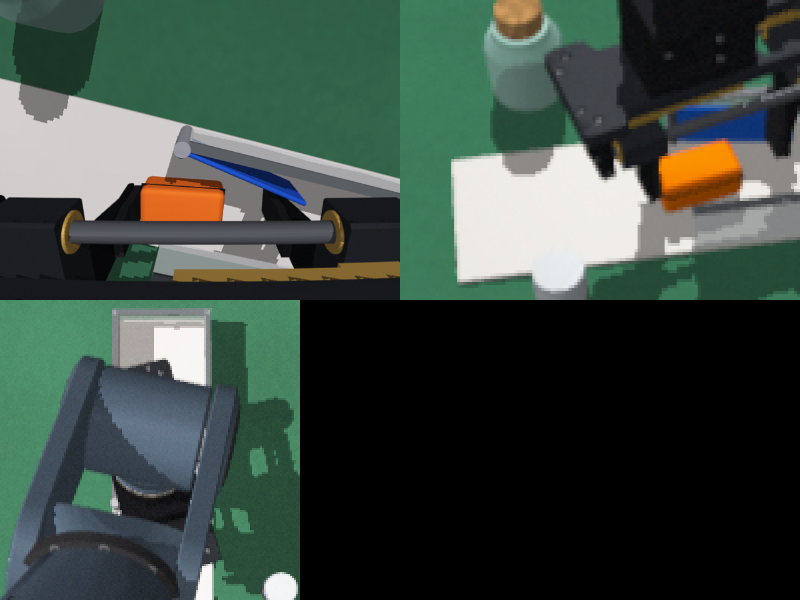

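The middle is now about 10 mm through with the flap held at about 1.2 rad. I'll continue along the tray axis.

{"name": "move_arm", "arguments": {
  "steps": [0, 0, 0, 0.007, 0.002, 0, 0.082, 0, 0, 0, 0.014, 0.004, 0, 0.082, 0, 0, 0, 0.021, 0.006, 0, 0.082, 0, 0, 0, 0.028, 0.008, 0, 0.082, 0, 0, 0, 0.034, 0.01, 0, 0.082]
}}

```text
time_s: 5.3
position: [619.0, 2.0, 115.0]
eef_rot: [[0.961, 0.278, 0.0], [0.278, -0.961, -0.0], [0.0, 0.0, -1.0]]
contact_force: [-1.5, -1.1, 0.7]
width: 0.94
```

```bash
python3 look.py 7
```

```text
t 5.3 pos [619.   2. 115.] yaw 16.14 F [-1.54 -1.13  0.71] w 81.8
row [ 0.01 -0.01  7.14] [-1.514e-01 -2.350e-02 -1.000e-04]
wrist case tray min [ 19.1 -14.3] max [72.2 15.4]
side case tray min [ 23.5 -34.9] max [77.6  7.1]
tcp tray [[59.   4.1 14.9]]
```

View pics/l7.png

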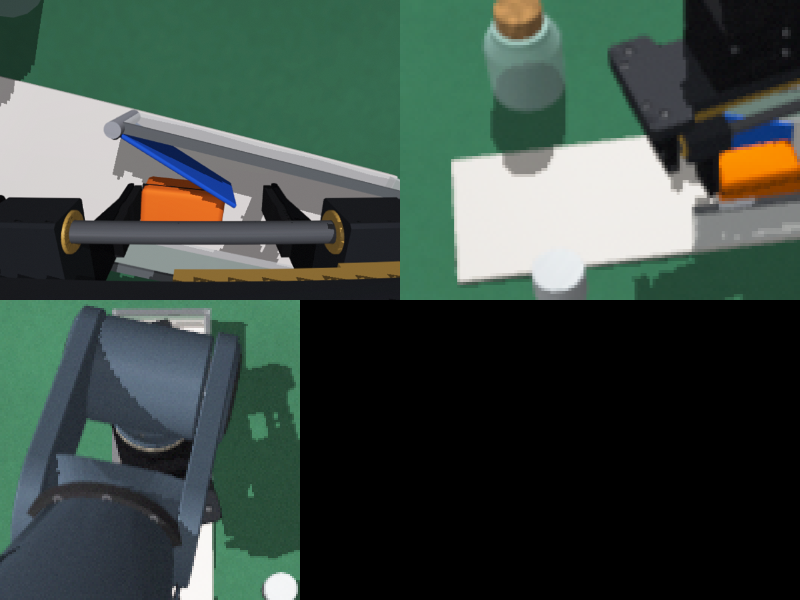

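The flap slipped off the lead finger after the middle had passed, and it now rests on the case's front-left corner as expected. Pushing on.

{"name": "move_arm", "arguments": {
  "steps": [0, 0, 1, 0.006, 0.002, 0, 0.082, 0, 0, 2, 0.013, 0.005, 0, 0.082, 0, 0, 3, 0.02, 0.0075, 0, 0.082, 0, 0, 4, 0.027, 0.0095, 0, 0.082, 0, 0, 4, 0.033, 0.0115, 0, 0.082]
}}

```text
time_s: 5.87
position: [654.0, -0.0, 115.0]
eef_rot: [[0.978, 0.209, 0.001], [0.209, -0.978, -0.0], [0.001, 0.0, -1.0]]
contact_force: [-0.2, -0.5, 0.4]
width: 0.945
```

```bash
python3 look.py 8
```

```text
t 5.87 pos [654.  -0. 115.] yaw 12.07 F [-0.23 -0.51  0.44] w 82.2
row [ 0.01 -0.04  3.07] [-0.1865 -0.022  -0.0002]
wrist case tray min [ 55.3 -39.4] max [105.8   5.8]
side case tray min [ 57.7 -35.2] max [111.4 -11. ]
tcp tray [[93.9  0.9 14.9]]
```

View pics/l8.png

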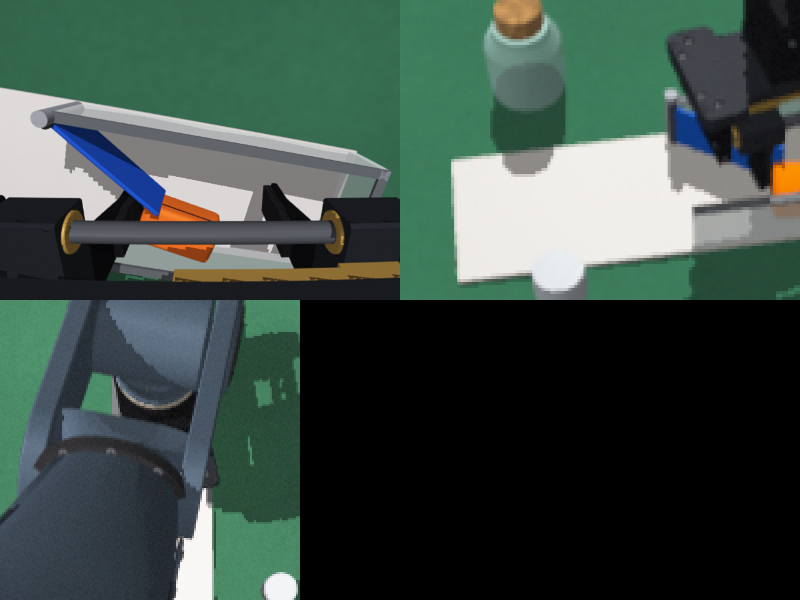

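The case has yawed a little clockwise, with its middle at about (81, -15), and the flap end is at its rear corner. I'll push about 25 mm more while easing the finger right and squaring up.

{"name": "move_arm", "arguments": {
  "steps": [0, 0, 2, 0.003, 0.005, 0, 0.082, 0, 0, 4, 0.008, 0.009, 0, 0.082, 0, 0, 6, 0.013, 0.0125, 0, 0.082, 0, 0, 8, 0.018, 0.015, 0, 0.082, 0, 0, 8, 0.023, 0.0165, 0, 0.082]
}}

```text
time_s: 6.43
position: [678.4, -11.4, 114.7]
eef_rot: [[0.997, 0.071, -0.001], [0.071, -0.997, 0.0], [-0.001, -0.0, -1.0]]
contact_force: [-0.2, -0.4, -0.4]
width: 0.94
```

```bash
python3 look.py 9
```

```text
t 6.43 pos [678.4 -11.4 114.7] yaw 4.09 F [-0.17 -0.43 -0.4 ] w 81.8
row [-0.01  0.07 -4.91] [-0.2113 -0.009  -0.    ]
wrist case tray min [ 78.1 -40.3] max [130.1  -0.7]
side case tray min [ 81.2 -36. ] max [133.  -16.3]
tcp tray [[118.8 -10.7  15. ]]
```

View pics/l9.png

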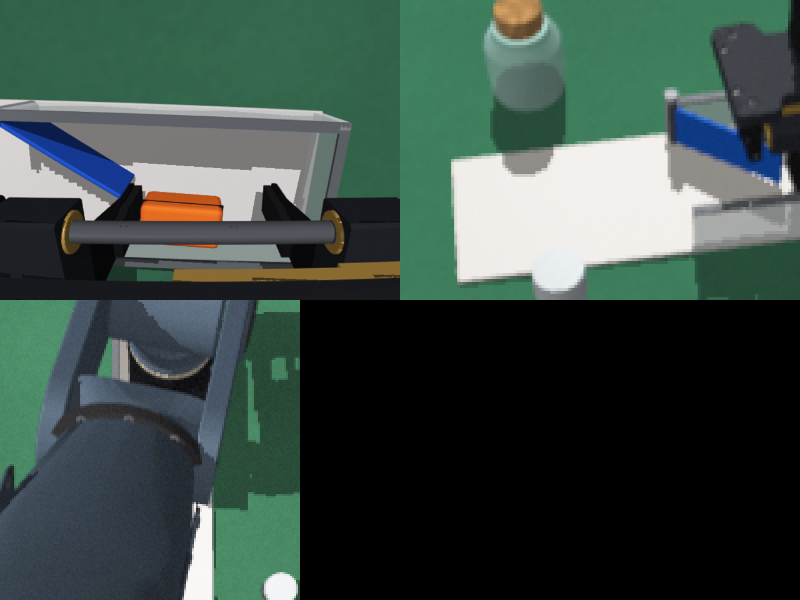

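The case is squared up at about (104, -16), with its rear beyond the flap's arc, and the flap leans only on the trailing finger. I'll open slightly to break contact and lift straight up.

{"name": "move_arm", "arguments": {
  "steps": [0, 0, 0, 0, 0, 0, 0.087, 0, 0, 0, -0.001, 0, 0, 0.087, 0, 0, 0, -0.001, 0, -0.01, 0.087, 0, 0, 0, -0.001, 0, -0.03, 0.087, 0, 0, 0, -0.001, 0, -0.06, 0.087]
}}

```text
time_s: 7.0
position: [675.4, -10.8, 173.2]
eef_rot: [[0.997, 0.072, -0.007], [0.072, -0.997, 0.001], [-0.006, -0.002, -1.0]]
contact_force: [0.3, -0.1, 0.1]
width: 0.998
```

{"name": "move_arm", "arguments": {
  "steps": [0, 0, 0, 0, 0, -0.04, 0.087, 0, 0, 0, 0, 0, -0.08, 0.087, 0, 0, 0, -0.04, 0, -0.1, 0.087, 0, 0, 0, -0.08, 0, -0.1, 0.087, 0, 0, 0, -0.1, 0, -0.1, 0.087]
}}

```text
time_s: 7.42
position: [574.7, -18.1, 277.8]
eef_rot: [[0.997, 0.073, 0.001], [0.073, -0.997, -0.001], [0.001, 0.001, -1.0]]
contact_force: [-1.1, 0.3, -1.1]
width: 1.0
```

{"name": "move_arm", "arguments": {
  "steps": [0, 0, 0, -0.04, 0.0, 0, 0.087, 0, 0, 0, -0.08, 0.0, 0, 0.087, 0, 0, 0, -0.11, 0, 0, 0.087, 0, 0, 0, -0.11, 0, 0, 0.087, 0, 0, 0, -0.11, 0, 0, 0.087]
}}

```text
time_s: 7.83
position: [466.9, -26.2, 276.0]
eef_rot: [[0.997, 0.072, 0.001], [0.072, -0.997, -0.0], [0.001, 0.0, -1.0]]
contact_force: [0.6, 0.8, 0.6]
width: 1.001
```

{"name": "move_arm", "arguments": {
  "steps": [0, 0, 0, 0, 0.0, 0, 0.087, 0, 0, 0, 0, 0.0, 0, 0.087, 0, 0, 0, 0, 0, 0, 0.087, 0, 0, 0, 0, 0, 0, 0.087, 0, 0, 0, 0, 0, 0, 0.087]
}}

```text
time_s: 8.25
position: [468.9, -26.4, 274.7]
eef_rot: [[0.997, 0.072, -0.0], [0.072, -0.997, 0.0], [-0.0, -0.0, -1.0]]
contact_force: [-1.2, 0.3, 0.2]
width: 0.996
```

{"name": "move_arm", "arguments": {
  "steps": [0, 0, 0, 0, 0.0, 0, 0.087, 0, 0, 0, 0, 0.0, 0, 0.087, 0, 0, 0, 0, 0, 0, 0.087, 0, 0, 0, 0, 0, 0, 0.087, 0, 0, 0, 0, 0, 0, 0.087]
}}

```text
time_s: 8.67
position: [468.3, -26.4, 274.9]
eef_rot: [[0.997, 0.072, -0.0], [0.072, -0.997, -0.0], [-0.0, 0.0, -1.0]]
contact_force: [0.2, 0.1, 0.0]
width: 0.996
```

```bash
python3 look.py 10; python3 - <<'E'
from h import *
for n in("top","side"):
    d=r.get_image(n);cv2.imwrite(f"pics/{n}10.png",d["image"])
E
```

```text
t 8.67 pos [468.3 -26.4 274.9] yaw 4.14 F [0.23 0.05 0.02] w 86.7
row [ 0.    0.   -4.86] [-0.0007 -0.009   0.1599]
wrist case tray min [ 66.1 -41. ] max [129.1  -7.2]
side case tray min [ 79.3 -34.6] max [133.  -16.3]
tcp tray [[-92.4 -19.7 175. ]]
```

View pics/l10.png

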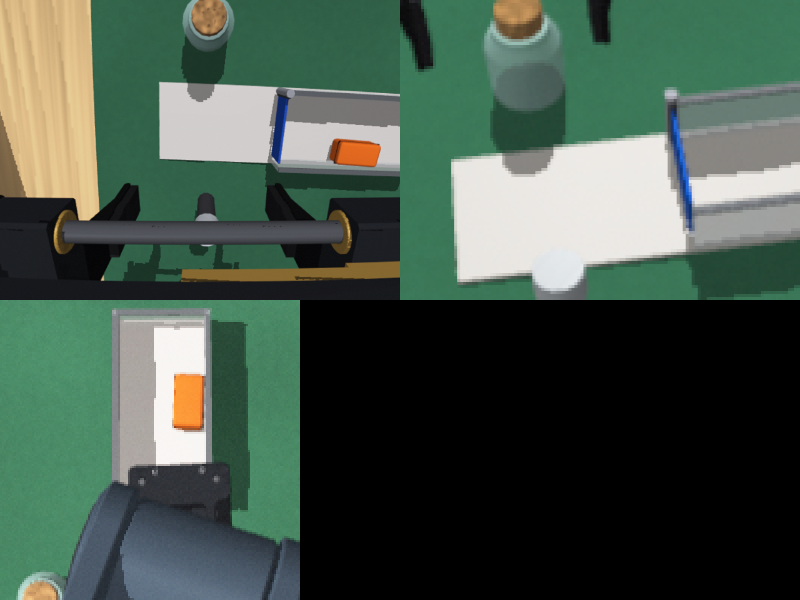

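View pics/side10.png

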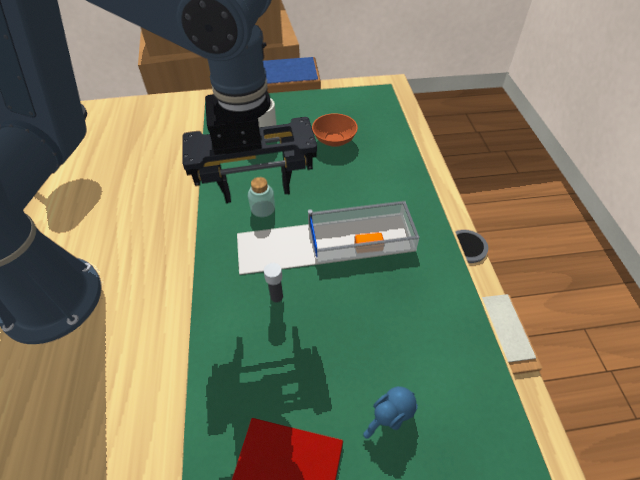

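View pics/top10.png

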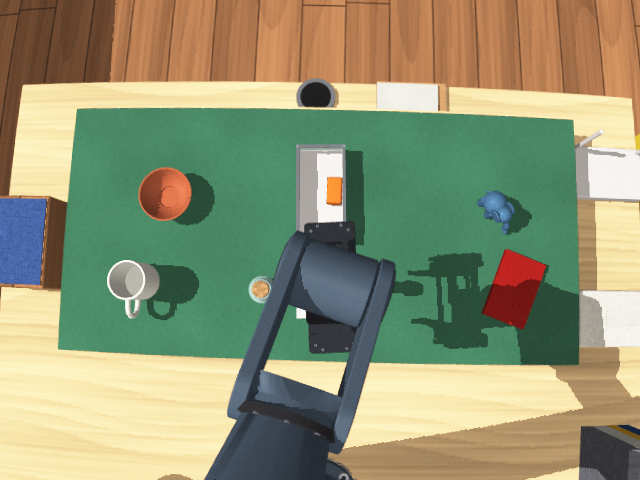

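The case lies flat inside, at px (334, 190) in the top view, and the flap is across the doorway. The bystanders look unmoved. I'll compare the flap with the first picture.

```bash
python3 - <<'E'
from h import *
d=r.get_image("side")
for im in(cv2.imread("pics/side0.png"),cv2.imread("pics/side10.png"),d["image"]):
    mb=mask({"image":im},(105,150,60),(130,255,255)); mb[:200]=0;mb[265:]=0;mb[:,:300]=0;mb[:,330:]=0
    print(cv2.boxPoints(cv2.minAreaRect(big(mb))).round(1).tolist(),cv2.countNonZero(mb))
df=cv2.absdiff(cv2.imread("pics/side0.png"),d["image"]);print("jar/torch diff",df[180:215,248:275].mean(),df[262:300,264:284].mean())
d=r.get_image("top"); m=mask(d,(5,180,120),(20,255,255));m[:165]=0;m[215:]=0;m[:,:300]=0;m[:,350:]=0
print(totray(plane(d,cv2.boxPoints(cv2.minAreaRect(big(m))),129).mean(0)))
E
```

```text
[[308.3999938964844, 217.3000030517578], [311.0, 216.8000030517578], [318.1000061035156, 254.60000610351562], [315.5, 255.10000610351562]] 91
[[308.3999938964844, 217.3000030517578], [311.0, 216.8000030517578], [318.1000061035156, 254.60000610351562], [315.5, 255.10000610351562]] 91
[[308.3999938964844, 217.3000030517578], [311.0, 216.8000030517578], [318.1000061035156, 254.60000610351562], [315.5, 255.10000610351562]] 90
jar/torch diff 5.284303350970018 8.087280701754386
[[103.56351344 -26.35477421  29.        ]]
```

```bash
python3 -c "
from workcell import r
print(r.close_job())"
```

```text
the job is handed in; nothing more can be done
None
```

The earbud case is inside the tray, the flap is shut behind it, and I handed the job in at about 9 s of the 40 s. No verdict was reported.

**What I did:** I lowered the open gripper around the case. The lead finger pushed the flap open while the trailing finger slid the case along the porch. The flap was held at about 1.2 rad by my reading of the pictures while the case's middle went through. I then pushed the case to its final spot, lifted straight up, and backed clear over the porch.

**Last checks:**
- **Flap:** its outline in the side view is the same as before the start, so it is shut.
- **Case:** its middle is at about x = 104 mm, y = -26 mm in the tray frame. It lies flat and beyond the flap's arc. The y reading differs between views: the final top view gives -26 mm, while I had read about -16 mm from the wrist view just before lifting. Both are inside the ±35 mm limit.
- **Robot:** it touches nothing, and the contact force is about 0 N.
- **Bystanders:** none looks moved. I judged this by eye. The image differences at the jar and torch were small but not zero (mean 5 and 8 grey levels), and I took them to be the arm's changed shadow.

**Not as planned:** once the case's middle was through, the flap slipped off the lead finger onto the case. It nudged the case to the right and turned it slightly, and I squared it up in the last push.

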